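Latch the carry case shut

ROBOT

A 7-joint arm with a two-finger parallel gripper is mounted at the origin on a cart in front of the work surface, level with it; the furniture and walls round the work are solid. World frame = base frame: x ahead of the robot, y to its left, z up, the work surface at z = 0. Lengths are in mm, angles in rad, forces in N, time in s.
With the tool pointing down it reaches from about 350 to 900 mm from the base axis. Payload 8.1 kg.
Tool frame: the origin (TCP) lies between the finger pads; the fingertips stand bot.finger_overhang ahead of it and the grasp point (between the pads) lies 2 mm behind it (bot.finger_overhang is the distance from the TCP to the fingertips, in mm); z points along the fingers, y is the line along which they close (so a half turn about z gives the same grasp; the last joint's range is limited). The gripper opens to 92 mm and grips with 3 to 60 N. Pads are 19 mm wide; open, the fingers measure 130 mm over their backs; the gripper's body (75 mm by 190 mm) begins 47 mm behind the grasp point.
Start: joints at [-1.34, 0.434, 0.025, 1.573, -0.012, 1.134, -0.075], TCP at [204.799, 590.506, 243.742] pointing down, gripper open.
Joint ranges: [-2.62, 2.62], [-0.44, 2.09], [-1.27, 1.32], [0.08, 2.57], [-1.32, 4.46], [0.12, 2], [-2.74, 2.74]. Speed limits (rad/s): [2.22, 2.22, 3.01, 3.01, 3.14, 3.14, 3.14].

INTERFACE

Orientations are given as a rotation vector (axis times angle).
In Python, from workcell import bot, imaging, models gives the robot as it stands.
- The arm moves only by the shell command python3 -m creep 'ROWS' [OPENING] [FORCE]. ROWS is JSON, a list of rows, each a list of 2 entries, a list of its own where there are three numbers: the shift along the tool's x, y, z each as a share of 0.04 m, from -1 to 1, then the turn, a rotation vector about the tool's x, y, z each as a share of 45 degrees, from -1 to 1. In form: [[[dx, dy, dz], [ax, ay, az]], ...]. A call has 1 to 10 rows; each row shifts and turns the commanded pose from where the row before left it, along the tool's axes as they then stand; what a row does not reach is not made up. A row lasts 1/10 s, in which the tool goes at most 50 mm and 8.59 degrees, less where a joint would pass 70% of its speed; a pose out of reach is approached as far as the arm can. A call with a number of a shift or a turn outside -1 to 1 is refused whole. A call with a gripper value outside its range is refused whole. OPENING is the opening, from 0 (shut) to 1 (fully open), set as the call begins (- or left out, the last holds). The fingers move at their own pace and stop on an object; FORCE is the grip in N (left out, the last holds). Time passes only in rows, so rows that do not move let the fingers close. It gives the time, the measured TCP pose, the force, the opening and the grip force at its end, in the units of the state.
- bot.get_obs(): the state, without advancing time (a new reading comes with each control period).
- imaging.capture(name): name is "scene" or "top" or "wrist"; returns a dict with "pixels" (480x640x3 uint8, blue, green, red), "intrinsics" (3x3 intrinsics, pixels), "camera_from_world" (4x4, takes a point from world to camera coordinates). Camera axes: x right, y up, looking along -z (the intrinsics and any distortion apply to the point x, -y, -z); pixel columns grow to the right and rows downward; lengths in mm; the calibration is good to about 2 mm. A picture is of the moment at which its call begins. There is no depth.
- bot.finish_job(): hands the job in; it is judged then, once.
Trained networks look in a picture, given as the dict that the camera call returned (one of the last four; its "shot" number tells which), for a name from the list of things; names that differ only in an ending like _2 or _b are one class to them, and where a whole thing is asked for, a point or a joint stands for the part that bears it (a point fixed in the world has none). Each returns a list of dicts, best first, with "confidence" (0 to 1); they miss things now and then, are a little off and sometimes report something else, mostly with a low value. They report only what shows in the picture. A call takes as long as a camera call.
- models.look_for(picture, query): "rect" ([left, top, width, height] in pixels, round what is visible of it).
- models.cut_out(picture, query): "mask" (480x640 bool, what is visible of it) and "rect" ([left, top, width, height] in pixels, round what is visible of it).
The state is a dict: "time_s": time; "q": joint angles; "joint_velocities": joint speeds; "tau": joint torques, N m; "eef_pos": TCP position; "tool_rot": TCP orientation; "ft_force": force on the tool from outside, world axes, zero at the start; "moment": the same for the moment, N m; "opening": finger opening in mm; "grip_force": force on a finger pad.
Only numpy, scipy, OpenCV 4.12 (cv2) and the standard library are available. Lean on these libraries where they do the work, as an engineer would, in place of code of your own. Each camera call takes 0.05 s, during which the arm holds its last target. There are 200 camera calls.

TASK

The blue carry case stands slightly ajar on the bench. Hook the steel loop of its draw latch over the keeper on the far half and draw it back so that its bar bears against the hook under the lip; then push the red lever down past centre until it is flat, and for a moment press it firmly home on its rubber stop with about 15 N (at least 8 N, never more than 25 N on the lever). Force nothing else; let go, leaving the case shut and the things around it undisturbed.

Things in the scene. Friction and masses are not known exactly. Their poses are not given: they have to be found in the camera images.
- case: near half of a blue carry case standing upright, fixed on the bench (75 mm thick, 180 mm long, top 130 mm up). Origin at bench height under the seam of the two halves, mid-length; x points across the seam to the far half, y along the seam, z up. A black grip sticks out 18 mm at its +y end. A 24 mm wide, 18 mm high aluminium block on top carries the latch; the top beside it is free
- lid (a joint): hinge of the far half (55 mm thick), at the foot of the seam: 0 fully shut, about 0.031 when ajar (5 mm at keeper height). A seal pushes it open like a stiff spring, about 10 N per mm at keeper height, 40 to 50 N when shut; the latch alone can overcome it
- keeper: steel hook on a 24 mm wide block on the far half, turning with it; origin on the lid hinge, axes as case when shut. An upright wall, 20 mm wide, its far face (away from the lever) at x = 46 mm, with a rounded lip over that face out to x = 50 mm, z = 164 mm (underside) to 170 mm (top); block top below at z = 150 mm
- keeper_seat (a point): where the centre of the loop's bar lies when it is hooked: behind the keeper's wall (its far side), 7 mm above its block and below its lip, mid-width; given at the present lid position, axes as keeper
- lever (a joint): angle of the red latch lever about a pivot along the case's y: 0 flat, handle pointing to the case's -x; grows as the handle is raised, up and over towards the keeper, up to 2.0. Stays where it is left (friction 0.03 Nm). With the loop hooked, dead centre is near 0.2; below that the seal pulls the lever down onto its stop, a rubber button under the handle
- latch_pivot (a point): axis of the lever, fixed on the case: 20 mm to the lever side (-x) of the seam, 160 mm above the bench
- lever_grip: red handle of the lever, 22 mm wide, 6 mm thick, from 24 to 65 mm from the pivot; origin at the pivot, its -x runs along the handle to the free end, its z is the normal of its upper face. This is the part to press
- press_point (a point): point on the upper face of the red handle, mid-width, 48 mm from the pivot: the place to press. The rubber button under it is set by a screw, so the flat angle differs from case to case between about -0.07 and 0.07 rad (3 mm up or down at the button); the button yields about 1 mm for 20 N
- loop: steel loop (bail) hinged on the lever 22 mm from the lever's pivot towards the handle (3.7 mm below its middle line); origin at that hinge, x towards the bar. Two flat legs (8 mm high) lead to a 6 mm round cross bar 90 mm away; 35 mm wide over the legs along y. Stays where it is left (friction 0.03 Nm). Moving the bar outward raises the lever
- loop_bar (a point): centre of the loop's cross bar; here the loop can be pinched across both legs (35 mm along the case's y), its own turning between the fingers is free enough
- nut_tin: open tin of nuts, 74 mm across, 45 mm high, loose beside the case; origin under its centre; must stay where it is
- insulator: white porcelain insulator, 40 mm across, 54 mm high, loose beside the case; origin under its centre; must stay where it is
- bush: brass bush, 34 mm across, 30 mm high, loose beside the case; origin under its centre; must stay where it is

How it is judged (in metres and radians):
On the way, in this order (a step that is already met when the one before it is completed fails the run):
1. the loop's bar is behind the keeper's hook, below its lip, and drawn against it, with the lever still raised (x of loop_bar in the frame of keeper_seat between -0.004 and 0.004 m and z of loop_bar in the frame of keeper_seat between -0.006 and 0.006 m and contact force between loop and keeper above 1 N and value of joint lever above 0.3 rad), for 0.1 s.
2. the lever is flat and is pressed home on its stop with at least 8 N (value of joint lever below 0.11 rad and contact force between the fingers and lever_grip above 8 N), for 0.2 s.
At the end, for the whole second after the job is handed in: The lever lies flat (below 0.11 rad), the case is shut (lid below 0.0125 rad, 2 mm at the top), the loop's bar sits behind the keeper's hook (within 4 mm across and 6 mm in height of its seat) and is under tension (over 20 N) (value of joint lever below 0.11 rad and value of joint lid below 0.0125 rad and contact force between loop and keeper above 20 N and x of loop_bar in the frame of keeper_seat between -0.004 and 0.004 m and z of loop_bar in the frame of keeper_seat between -0.006 and 0.006 m); the robot touches nothing.
It fails at once if the lever is pressed with more than 25 N (contact force between the fingers and lever_grip above 25 N).
It fails at once if the robot pushes on the keeper with more than 25 N (contact force between the fingers and keeper above 25 N).
It fails at once if the loop is forced against the keeper with more than 90 N (contact force between loop and keeper above 90 N).
It fails at once if the nut tin, the insulator or the bush is moved by more than 30 mm (distance of any of nut_tin, insulator, bush from where it was at the start of the episode above 0.03 m).
It also fails if it takes over 54 s, if anything falls off the work surface, if the arm or the gripper's body presses on something with over 40 N, if the wrist force passes 120 N, or if a joint passes its speed limit or range.

## Working session

There is one attempt and no reset: what is moved stays moved. The work goes in short steps, Python scripts to look and compute and a shell command to move; the robot and the scene stay as the last step left them, time stands still between calls to the robot, and variables do not carry over. Pictures are saved under pics/ and viewed, at most 10 in all, crops included, and the job is handed in when it is done.

```bash
ls; mkdir -p pics; cat > h.py <<'E'
from workcell import bot, imaging, models
import numpy as np, cv2
from scipy.spatial.transform import Rotation as R
def proj(p,P):
    P=np.atleast_2d(P); c=P@p['camera_from_world'][:3,:3].T+p['camera_from_world'][:3,3]
    c=c*[1,-1,-1]; u=c@np.array(p['intrinsics']).T
    return u[:,:2]/u[:,2:]
E
python3 - <<'E'
from h import *
print(bot.get_obs()); print(bot.finger_overhang)
ims=[]
for n in ["scene","top"]:
    p=imaging.capture(n); p['camera_from_world']=np.array(p['camera_from_world']); cv2.imwrite(f'pics/{n}0.png',p['pixels'])
    print(n,p.keys(),p['intrinsics'],p['camera_from_world'].tolist())
    for q in ['case','keeper','lever_grip','loop','loop_bar','lid','nut_tin','insulator','bush']:
        r=models.look_for(p,q); print(q,[(np.round(x['rect']).tolist(),round(x['confidence'],2)) for x in r[:2]])
E
```

```text
pics
{'time_s': 0.0, 'q': array([-1.33959436,  0.43520094,  0.02496394,  1.57409734, -0.0116237 ,
        1.1339773 , -0.07509755]), 'joint_velocities': array([ 0.00033515, -0.00078305, -0.0010203 ,  0.00032643,  0.00061097,
        0.00013753,  0.00189854]), 'tau': array([-9.30656461e-04, -6.67870545e+01,  9.84629206e-01, -3.14460790e+01,
       -6.04690472e-02,  4.32076387e-02,  1.47812366e-04]), 'eef_pos': array([204.65585728, 590.03580625, 242.95842879]), 'tool_rot': array([-5.21987447e-01, -3.09777918e+00,  2.40521570e-03]), 'ft_force': array([-0.06481909,  0.66315434, -0.2736463 ]), 'moment': array([-0.03188147, -0.03501625,  0.0074746 ]), 'grip_force': 0.0, 'opening': 92.05523031939566}
17.0
scene dict_keys(['pixels', 'intrinsics', 'camera_from_world', 'shot']) [[551.79964509   0.         318.77721659]
 [  0.         551.79964509 239.25951249]
 [  0.           0.           1.        ]] [[0.27321196133486225, 0.9617197502873742, -0.02122135930490936, -303.7862245323389], [-0.4147970796056773, 0.1376854222162338, 0.8994365498798338, 79.52028770877111], [0.8679277659656701, -0.23
[... 696 characters left out ...]
7061524726, -0.9997524283325184, 0.02224742787796714, 144.56784566408064], [0.9944708796308172, 0.0019723081727536745, 0.1049941882524019, -550.5290646759133], [-0.1050120734499668, 0.022162852788053612, 0.994223954844196, -1268.6349140094237], [0.0, 0.0, 0.0, 1.0]]
case [([238.0, 204.0, 100.0, 71.0], 0.78)]
keeper [([285.0, 210.0, 12.0, 15.0], 0.58)]
lever_grip [([284.0, 250.0, 16.0, 12.0], 0.62)]
loop [([281.0, 204.0, 20.0, 50.0], 0.47)]
loop_bar [([283.0, 205.0, 17.0, 48.0], 0.53)]
lid [([244.0, 202.0, 95.0, 29.0], 0.62)]
nut_tin [([351.0, 208.0, 39.0, 36.0], 0.63), ([285.0, 209.0, 11.0, 17.0], 0.22)]
insulator [([206.0, 228.0, 16.0, 19.0], 0.77)]
bush [([182.0, 226.0, 16.0, 16.0], 0.63)]
```

View pics/scene0.png

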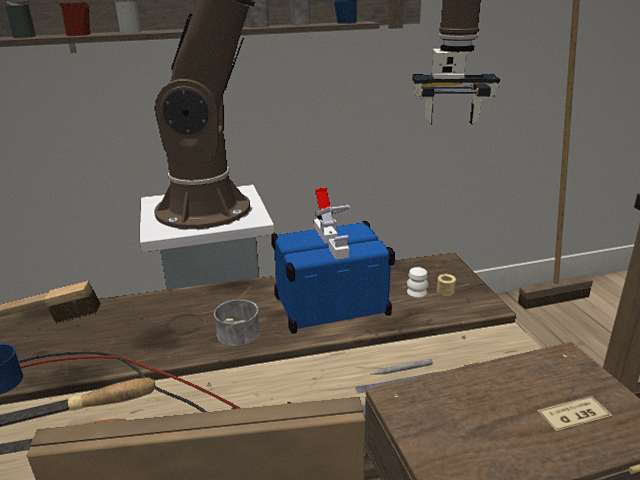

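View pics/top0.png

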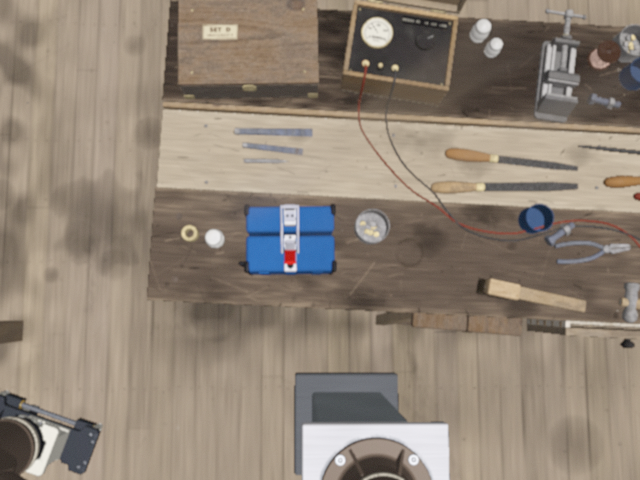

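The pictures show the blue case at (290,240) in top and (330,280) in scene. The lever is raised and the loop points over the keeper. Next I'll fit the case pose and the lever and loop angles.

```bash
cat >> h.py <<'E'
from scipy.optimize import minimize, least_squares
def cap(n):
    p=imaging.capture(n); p['camera_from_world']=np.array(p['camera_from_world']); return p
def blue(p,rc):
    h=cv2.cvtColor(p['pixels'],cv2.COLOR_BGR2HSV); m=cv2.inRange(h,(100,120,40),(125,255,255))
    k=np.zeros_like(m); l,t,w,hh=rc; k[t:t+hh,l:l+w]=m[t:t+hh,l:l+w]
    return k
def red(p):
    h=cv2.cvtColor(p['pixels'],cv2.COLOR_BGR2HSV); return cv2.inRange(h,(0,180,120),(4,255,255))|cv2.inRange(h,(176,180,120),(180,255,255))
def c2w(c,P): # c=(x,y,yaw)
    P=np.atleast_2d(P).astype(float); s,k=np.sin(c[2]),np.cos(c[2])
    return np.c_[c[0]+k*P[:,0]-s*P[:,1],c[1]+s*P[:,0]+k*P[:,1],P[:,2]]
def hullmask(p,P,S=1):
    u=proj(p,P); m=np.zeros((480,640),np.uint8); cv2.fillConvexPoly(m,cv2.convexHull((u*16).round().astype(np.int32)),1,cv2.LINE_AA,4) ; return m
BOX=np.array([[x,y,z] for x in(-75,55) for y in(-90,90) for z in(0,130)])
E
python3 - <<'E'
from h import *
ps={n:cap(n) for n in['scene','top']}
B={'scene':blue(ps['scene'],(262,215,140,130)),'top':blue(ps['top'],(236,195,110,85))}
H={}
for n in B:
    c=max(cv2.findContours(cv2.morphologyEx(B[n],cv2.MORPH_CLOSE,np.ones((15,15))),cv2.RETR_EXTERNAL,2)[0],key=cv2.contourArea)
    m=np.zeros((480,640),np.uint8); cv2.fillPoly(m,[cv2.convexHull(c)],1); H[n]=m; print(n,cv2.boundingRect(c))
def cost(c,ns=('scene','top')):
    t=0
    for n in ns:
        a=hullmask(ps[n],c2w(c,BOX)); t+=1-(a&H[n]).sum()/(a|H[n]).sum()
    return t
for ns in (('scene','top'),('top',),('scene',)):
    r=min((minimize(cost,[x0,170,y0],args=(ns,),method='Nelder-Mead',options=dict(initial_simplex=[[x0,170,y0],[x0+20,170,y0],[x0,190,y0],[x0,170,y0+.1]])) for x0 in(540,580) for y0 in(-.05,.05)),key=lambda r:r.fun)
    print(ns,r.x,r.fun)
    if len(ns)==2: c=r.x
# tin etc. on bench
for n,rc in [('nut',(351,208,39,36)),('ins',(206,228,16,19)),('bush',(182,226,16,16))]:
    z={'nut':40,'ins':40,'bush':25}[n]
    f=least_squares(lambda v:(proj(ps['top'],[v[0],v[1],z])[0]-[rc[0]+rc[2]/2,rc[1]+rc[3]/2]),[550,100]); print(n,f.x)
for n,(l,t,w,h) in {'scene':(255,165,150,190),'top':(225,185,120,100)}.items():
    im=ps[n]['pixels'].copy()
    cv2.imwrite(f'pics/{n}1.png',cv2.resize(im[t:t+h,l:l+w],None,fx=4,fy=4 if 0 else 3.1 if n=='scene' else 4,interpolation=cv2.INTER_CUBIC))
E
```

```text
scene (275, 222, 116, 106)
top (246, 207, 88, 67)
('scene', 'top') [5.52763989e+02 1.86040498e+02 4.22265197e-03] 0.11339623853010938
('top',) [5.52681369e+02 1.86419740e+02 7.95899926e-04] 0.032258064516129004
('scene',) [ 5.44236575e+02  1.86512757e+02 -2.11457963e-02] 0.059456451164084934
nut [579.78328791  11.28561287]
ins [553.74228748 352.42838116]
bush [563.0088385  407.21547172]
```

View pics/scene1.png

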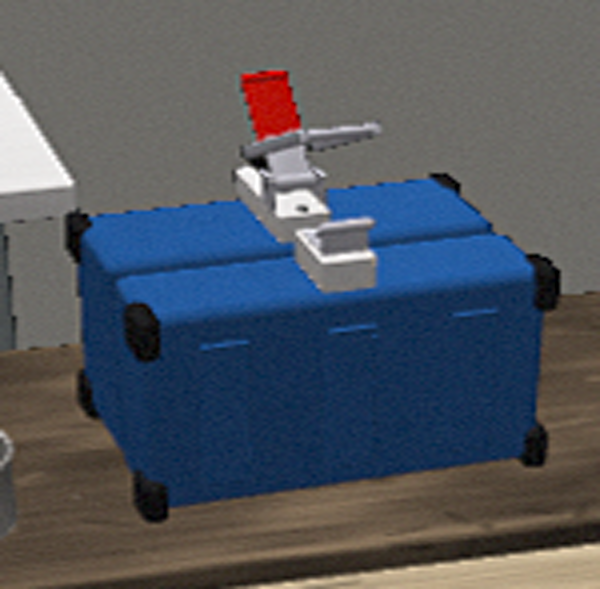

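```bash
cat >> h.py <<'E'
R0=np.array([[-1,0,0],[0,1,0],[0,0,-1.]]) # tool down, y=world y
def goto(P,Rt=R0,pos=None,rot=None):
    o=bot.get_obs(); p=o['eef_pos'] if pos is None else np.array(pos); r=R.from_rotvec(o['tool_rot']) if rot is None else rot
    dt=r.inv().apply(np.array(P)-p)/40; w=(r.inv()*R.from_matrix(Rt)).as_rotvec()/np.pi*4
    print('shift total (tool, x40mm)',dt.round(3),'turn total (x45deg)',w.round(3),'t',round(o['time_s'],2))
def tilt(a,yaw=0): # tool down, pitched by a about world y (world rotation), yaw about z
    return R.from_euler('z',yaw).as_matrix()@R.from_euler('y',a).as_matrix()@R0
def camtool(p):
    o=bot.get_obs(); T=np.eye(4); T[:3,:3]=R.from_rotvec(o['tool_rot']).as_matrix(); T[:3,3]=o['eef_pos']
    return p['camera_from_world']@T
E
python3 - <<'E'
from h import *
p=cap('wrist'); M=np.linalg.inv(camtool(p)); print(M.round(3), p['intrinsics'])
goto([430,186,400])
E
```

```text
[[-1.00000e-03  9.58000e-01  2.86000e-01  7.73020e+01]
 [ 1.00000e+00  1.00000e-03 -1.00000e-03  7.72000e-01]
 [-2.00000e-03  2.86000e-01 -9.58000e-01 -1.41717e+02]
 [ 0.00000e+00  0.00000e+00  0.00000e+00  1.00000e+00]] [[363.19938574   0.         323.83431304]
 [  0.         363.19938574 244.14903948]
 [  0.           0.           1.        ]]
shift total (tool, x40mm) [-8.634 -7.709 -3.907] turn total (x45deg) [ 0.    -0.    -0.425] t 1.15
```

```bash
python3 -m creep '[[[0,0,-1],[0,0,-0.142]],[[0,0,-1],[0,0,-0.142]],[[0,0,-1],[0,0,-0.142]]]'; python3 -m creep '[[[-0.72,-0.92,-0.05],[0,0,0]],[[-0.72,-0.92,-0.05],[0,0,0]],[[-0.72,-0.92,-0.05],[0,0,0]],[[-0.72,-0.92,-0.05],[0,0,0]],[[-0.72,-0.92,-0.05],[0,0,0]],[[-0.72,-0.92,-0.05],[0,0,0]],[[-0.72,-0.92,-0.05],[0,0,0]],[[-0.72,-0.92,-0.05],[0,0,0]],[[-0.72,-0.92,-0.05],[0,0,0]],[[-0.72,-0.92,-0.05],[0,0,0]]]' ; python3 - <<'E'
from h import *
goto([500,186,380])
E
```

```text
time_s: 1.45
eef_pos: [204.7, 590.2, 365.2]
tool_rot: [0.008, -3.142, 0.001]
ft_force: [0.3, 0.5, 0.8]
opening: 92.1
grip_force: 0.0
time_s: 2.45
eef_pos: [493.9, 221.0, 384.1]
tool_rot: [-0.001, 3.141, 0.001]
ft_force: [-0.0, 0.8, 0.4]
opening: 91.9
grip_force: 0.0
shift total (tool, x40mm) [-0.152 -0.876  0.103] turn total (x45deg) [0.001 0.001 0.001] t 2.45
```

```bash
python3 -m creep '[[[-0.15,-0.88,0.1],[0,0,0]],[[0,0,0],[0,0,0]]]'; python3 - <<'E'
from h import *
p=cap('wrist'); cv2.imwrite('pics/w1.png',p['pixels']); np.save('w1.npy',p,allow_pickle=True)
for q in ['case','keeper','lever_grip','loop','loop_bar']:
        r=models.look_for(p,q); print(q,[(np.round(x['rect']).tolist(),round(x['confidence'],2)) for x in r[:2]])
E
```

```text
time_s: 2.65
eef_pos: [500.7, 181.2, 379.7]
tool_rot: [0.013, 3.141, -0.004]
ft_force: [-0.9, 0.5, -0.3]
opening: 92.1
grip_force: 0.0
case [([243.0, 174.0, 177.0, 156.0], 0.84)]
keeper [([318.0, 268.0, 26.0, 44.0], 0.56)]
lever_grip [([311.0, 229.0, 40.0, 100.0], 0.67)]
loop []
loop_bar [([312.0, 227.0, 39.0, 104.0], 0.96)]
```

View pics/w1.png

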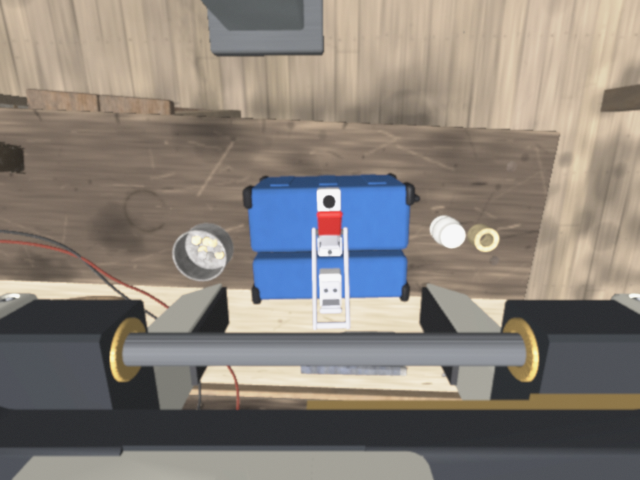

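```bash
python3 - <<'E'
from h import *
w=cv2.imread('pics/w1.png')[165:345,240:425]; t=cv2.imread('pics/top0.png')[195:283,238:345]
a=cv2.resize(w,None,fx=4,fy=3.3,interpolation=cv2.INTER_CUBIC)
cv2.imwrite('pics/w1c.png',a[:600,:740])
cv2.imwrite('pics/t0c.png',cv2.resize(t,None,fx=6,fy=6,interpolation=cv2.INTER_CUBIC))
E
```

```text
(no output)
```

View pics/w1c.png

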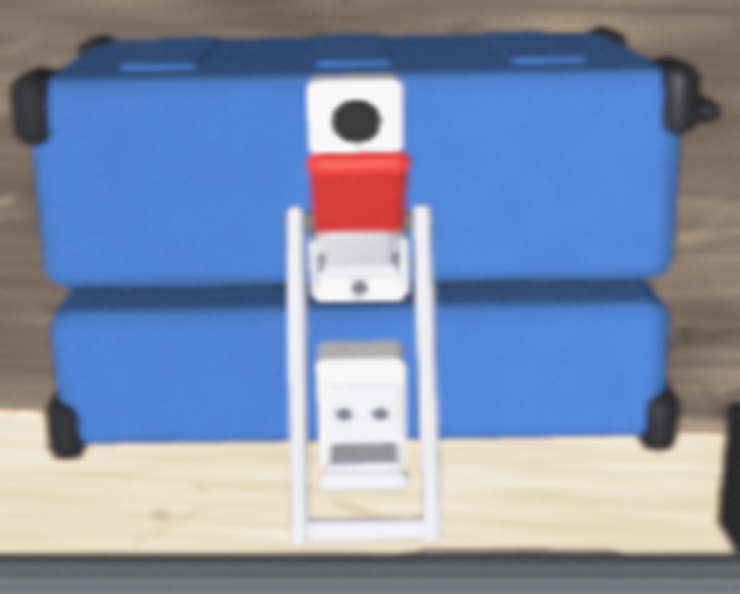

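View pics/t0c.png

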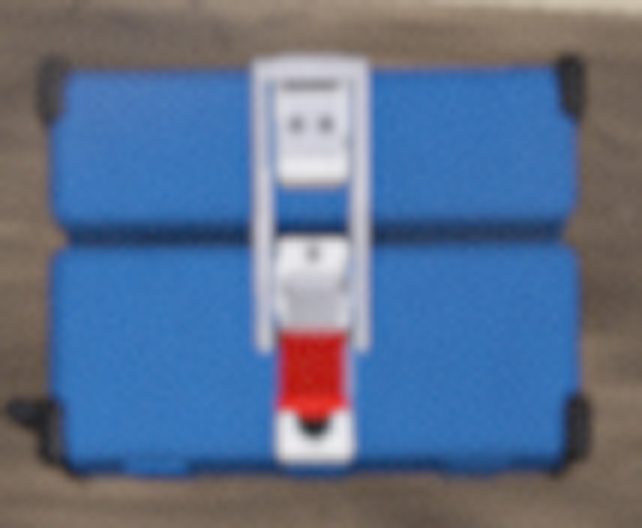

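```bash
cat > fit.py <<'E'
from h import *
w=np.load('w1.npy',allow_pickle=True).item(); t=cap('top')
W=lambda X,Y:(240+X/4,165+Y/3.3); T=lambda X,Y:(238+X/6,195+Y/6)
def lid(P,a): x,y,z=P; return [x*np.cos(a)+z*np.sin(a),y,z*np.cos(a)-x*np.sin(a)]
def lev(th,along,n,y=0): return [-20-along*np.cos(th)+n*np.sin(th),y,160+along*np.sin(th)+n*np.cos(th)]
def bar(v): h=np.array(lev(v[3],22,-3.7)); return h+90*np.array([np.cos(v[4]),0,np.sin(v[4])])
N=None
def obs(v):
    th,ph,a=v[3:]
    return [(w,bar(v),W(367,528)),(t,bar(v),T(311,65)),
     (w,lev(th,65,3),W(358,153)),(w,lev(th,24,3),W(357,232)),(t,lev(th,24,3),T(312,332)),(t,lev(th,65,-3),T(N,412)),
     (w,lid([50,0,167],a),W(362,486)),(w,lid([55,0,128],a),W(358,440)),(t,lid([55,0,128],a),T(N,70)),
     (w,[-75,-90,127],W(42,80)),(w,[-75,90,127],W(672,76)),(w,[0,0,128],W(N,283)),(t,[0,0,128],T(N,243)),(t,[-75,0,125],T(N,467)),
     (t,[-40,90,130],T(50,N)),(t,[-40,-90,130],T(580,N)),(w,[-20,90,130],W(675,N)),(w,[-20,-90,130],W(42,N))] if 0 else \
    [(w,bar(v),W(367,528)),(t,bar(v),T(311,65)),
     (w,lev(th,65,3),W(358,153)),(w,lev(th,24,3),W(357,232)),(t,lev(th,24,3),T(312,332)),
     (w,lid([50,0,167],a),W(362,486)),(w,lid([55,0,128],a),W(358,440)),
     (w,[-75,-90,127],W(42,80)),(w,[-75,90,127],W(672,76))]+[(p,q,(np.nan,r)) for p,q,r in
     [(t,lev(th,65,-3),263.7),(t,lid([55,0,128],a),206.7),(w,[0,0,128],250.8),(t,[0,0,128],235.5),(t,[-75,0,125],272.8)]]+[(p,q,(r,np.nan)) for p,q,r in
     [(t,[-40,90,130],246.3),(t,[-40,-90,130],334.7),(w,[-20,90,130],408.7),(w,[-20,-90,130],250.5)]]
def res(v): return np.concatenate([np.nan_to_num(proj(p,c2w(v,P))[0]-np.array(u))*(1 if p is w else 1.8) for p,P,u in obs(v)]+[[(v[5]-.031)*300]])
r=least_squares(res,[550,186,0,1.2,.3,.031],loss='soft_l1'); v=r.x
print(v.round(4)); print(res(v).round(1))
print('bar',c2w(v,bar(v)).round(1),'pivot',c2w(v,[-20,0,160]).round(1),'hinge',c2w(v,lev(v[3],22,-3.7)).round(1),'seat',c2w(v,lid([49,0,157],v[5])).round(1))
E
python3 fit.py
```

```text
[5.506285e+02 1.871604e+02 1.380000e-02 8.250000e-01 4.085000e-01
 3.090000e-02]
[-1.1 -2.4 -1.6  0.4 -0.9  1.9 -0.5 -0.4 -0.8 -2.6 -0.4 -1.3  0.2  0.3
 -6.1 -1.7  2.8 -4.3  0.   1.8  0.  -1.4  0.   1.1  0.  -1.9  0.  -2.3
 -2.   0.  -0.6  0.   0.5  0.  -2.5  0.  -0. ]
bar [[595.6 187.8 209.4]] pivot [[530.6 186.9 160. ]] hinge [[513.  186.6 173.6]] seat [[604.4 187.9 155.4]]
```

The wrist crop puts the loop bar at about (332,325) px and its hinge ends at (330,229). The keeper lip is at (331,312). I'll hover over the bar and look closer.

```bash
python3 -m creep '[[[-0.6,0.04,0.75],[0,0,0]],[[-0.6,0.04,0.75],[0,0,0]],[[-0.6,0.04,0.75],[0,0,0]],[[-0.6,0.04,0.7],[0,0,0]],[[0,0,0],[0,0,0]]]' 0.6; python3 - <<'E'
from h import *
p=cap('wrist'); np.save('w2.npy',p,allow_pickle=True)
o=bot.get_obs(); r=R.from_rotvec(o['tool_rot'])
print(o['eef_pos'],o['tool_rot'],proj(p,[o['eef_pos'],o['eef_pos']+r.apply([0,0,17.]),[595.6,187.8,209.4],[604.4,187.9,155.4]]).round(1))
im=p['pixels'][150:400,200:460]; cv2.imwrite('pics/w2.png',cv2.resize(im,None,fx=3,fy=2.4,interpolation=cv2.INTER_CUBIC))
E
```

```text
time_s: 3.5
eef_pos: [595.1, 194.1, 256.7]
tool_rot: [0.002, -3.136, 0.005]
ft_force: [-0.6, 0.2, -0.2]
opening: 57.4
grip_force: 0.0
[594.60001591 194.38682525 259.06698546] [ 2.02389448e-03 -3.13754970e+00  3.17087650e-03] [[322.2 322.5]
 [322.3 304.8]
 [311.  280.8]
 [313.9 263.6]]
```

View pics/w2.png

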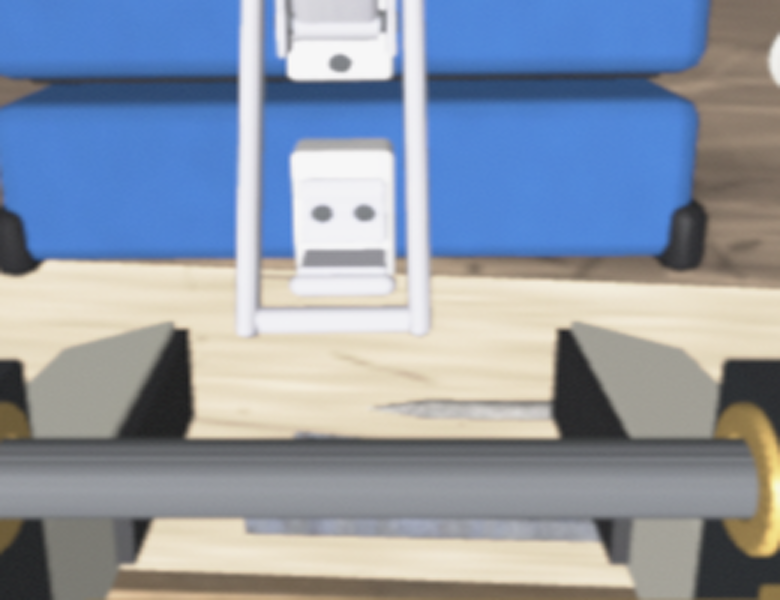

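The bar is at about (311.7,283.3) px and its outer width is 63 px, which agrees with the fit to 2–3 mm. I'll descend and pinch.

```bash
python3 -m creep '[[[-0.06,-0.15,0.1],[0,0,0]],[[0,0,0.5],[0,0,0]],[[0,0,0.45],[0,0,0]],[[0,0,0],[0,0,0]]]'; python3 -m creep '[[[0,0,0],[0,0,0]],[[0,0,0],[0,0,0]],[[0,0,0],[0,0,0]],[[0,0,0],[0,0,0]],[[0,0,0],[0,0,0]],[[0,0,0],[0,0,0]]]' 0.3 12
```

```text
time_s: 3.95
eef_pos: [596.2, 187.7, 219.0]
tool_rot: [0.002, -3.14, 0.001]
ft_force: [-0.0, -0.2, -0.8]
opening: 55.1
grip_force: 0.0
time_s: 4.55
eef_pos: [598.0, 187.6, 220.1]
tool_rot: [-0.0, 3.141, -0.0]
ft_force: [2.3, -2.3, 1.1]
opening: 34.5
grip_force: 12.0
```

```bash
python3 -m creep '[[[-0.13,0,0.05],[0,0,0]],[[-0.13,0,0.1],[0,0,0]],[[-0.13,0,0.15],[0,0,0]],[[-0.13,0,0.15],[0,0,0]],[[0,0,0.15],[0,0,0]],[[0,0,0],[0,0,0]]]'; python3 - <<'E'
from h import *
p=cap('wrist'); np.save('w3.npy',p,allow_pickle=True)
o=bot.get_obs(); print(o['eef_pos'],o['ft_force'],proj(p,[o['eef_pos'],[604.4,187.9,155.4]]).round(1))
im=p['pixels'][150:400,200:460]; s=cap('scene')['pixels'][175:275,275:375]
cv2.imwrite('pics/w3.png',np.hstack([cv2.resize(im,(400,385),interpolation=cv2.INTER_CUBIC),cv2.resize(s,(385,385),interpolation=cv2.INTER_CUBIC)]))
E
```

```text
time_s: 5.15
eef_pos: [618.8, 187.8, 194.9]
tool_rot: [-0.001, 3.141, -0.001]
ft_force: [1.0, -2.2, -0.3]
opening: 34.4
grip_force: 12.0
[618.68623594 187.84015556 195.49640796] [-0.23251132 -2.83940626 -0.42199064] [[321.8 321.2]
 [322.1 259.6]]
```

View pics/w3.png

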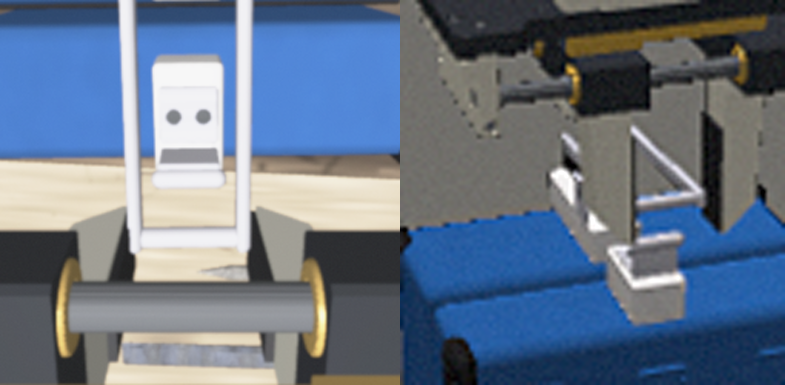

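The bar now shows at about (323,304) px, just outside the lip edge at row 271. I estimate the bar at (613,190), so I'll go a little further out and then lower.

```bash
python3 -m creep '[[[-0.1,0,0],[0,0,0]],[[-0.03,0,0.15],[0,0,0]],[[0,0,0.15],[0,0,0]],[[0,0,0.15],[0,0,0]],[[0,0,0],[0,0,0]],[[0,0,0],[0,0,0]]]'; python3 - <<'E'
from h import *
p=cap('wrist'); np.save('w3.npy',p,allow_pickle=True)
o=bot.get_obs(); print(o['eef_pos'],o['ft_force'],proj(p,[o['eef_pos'],[606,187.9,167]]).round(1), np.linalg.inv(p['camera_from_world'])[:3,3])
im=p['pixels'][230:330,260:390]; s=cap('scene')['pixels'][200:270,300:380]
cv2.imwrite('pics/w4.png',np.hstack([cv2.resize(im,(520,400),interpolation=cv2.INTER_CUBIC),cv2.resize(s,(280,400),interpolation=cv2.INTER_CUBIC)]))
E
```

```text
time_s: 5.85
eef_pos: [623.5, 188.0, 177.6]
tool_rot: [0.001, -3.141, 0.0]
ft_force: [-0.0, -2.4, -0.7]
opening: 34.9
grip_force: 12.0
[623.45349634 187.94907735 177.71197978] [ 0.70806042 -2.92313279 -0.16023361] [[321.6 320.9]
 [321.6 274.3]] [546.43928677 188.67856681 319.27820264]
```

View pics/w4.png

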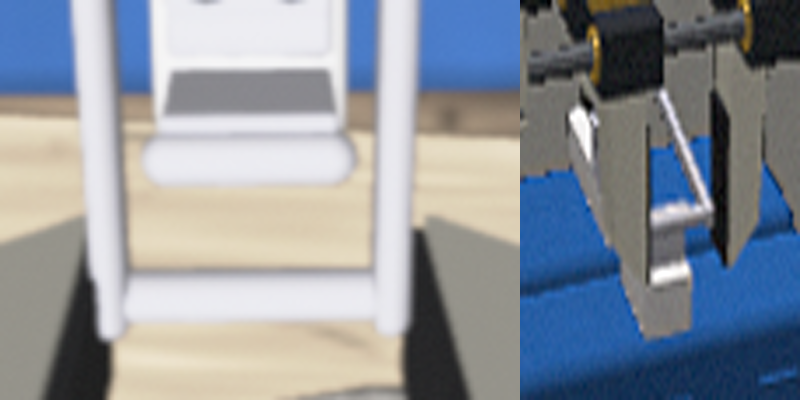

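```bash
python3 -m creep '[[[0.02,0,0.12],[0,0,0]],[[0.02,0,0.12],[0,0,0]],[[0,0,0.1],[0,0,0]],[[0,0,0],[0,0,0]],[[0,0,0],[0,0,0]]]'; python3 -m creep '[[[0,0,0.04],[0,0,0]],[[0,0,0.03],[0,0,0]],[[0,0,0],[0,0,0]]]';python3 -m creep '[[[0,0,0.03],[0,0,0]],[[0,0,0.03],[0,0,0]],[[0,0,0],[0,0,0]]]'
```

```text
time_s: 6.45
eef_pos: [621.6, 188.0, 163.9]
tool_rot: [0.001, -3.141, 0.0]
ft_force: [0.1, -2.8, -0.4]
opening: 34.8
grip_force: 12.0
time_s: 6.75
eef_pos: [621.6, 188.0, 161.2]
tool_rot: [0.001, -3.141, 0.0]
ft_force: [-1.6, -2.3, 0.5]
opening: 34.7
grip_force: 12.0
time_s: 7.05
eef_pos: [621.6, 188.0, 158.7]
tool_rot: [0.001, -3.141, 0.0]
ft_force: [-2.0, -3.1, 1.3]
opening: 34.7
grip_force: 12.0
```

```bash
python3 -m creep '[[[0,0,0.04],[0,0,0]],[[0,0,0],[0,0,0]],[[0,0,0],[0,0,0]]]';  python3 - <<'E'
from h import *
p=cap('wrist'); o=bot.get_obs(); print(o['eef_pos'],o['ft_force'],np.linalg.inv(p['camera_from_world'])[:3,3])
im=p['pixels'][230:330,260:390]; s=cap('scene')['pixels'][200:270,300:380]
cv2.imwrite('pics/w5.png',np.hstack([cv2.resize(im,(520,400),interpolation=cv2.INTER_CUBIC),cv2.resize(s,(280,400),interpolation=cv2.INTER_CUBIC)]))
E
```

```text
time_s: 7.35
eef_pos: [621.9, 188.0, 157.3]
tool_rot: [-0.001, 3.142, 0.0]
ft_force: [-1.9, -3.7, 0.8]
opening: 34.5
grip_force: 12.0
[621.94703943 187.99558739 157.37999167] [-1.56389966 -3.81304603  0.48639006] [544.84976293 188.68640366 299.02845705]
```

View pics/w5.png

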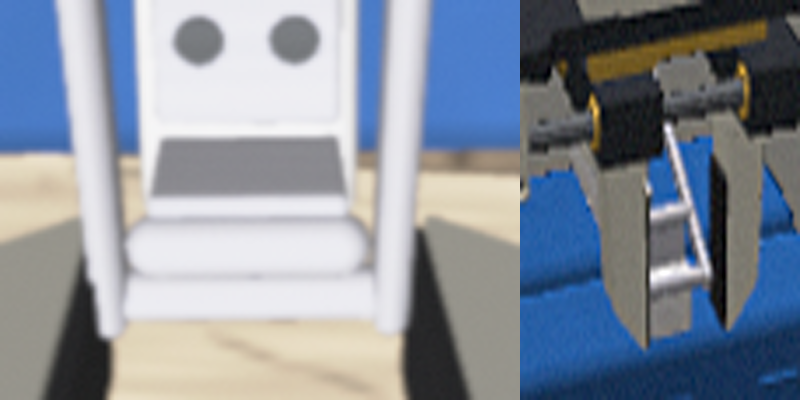

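```bash
python3 - <<'E'
from h import *
p=cap('scene')
for P in [[606.5,187.9,167],[618,188,149],[615,188,149],[615,188,152],[615,188,155],[604.4,187.9,155]]: print(P,proj(p,P).round(1))
E
```

```text
[606.5, 187.9, 167] [[342.8 236.8]]
[618, 188, 149] [[345.1 249.7]]
[615, 188, 149] [[344.5 248.9]]
[615, 188, 152] [[344.5 247.2]]
[615, 188, 155] [[344.5 245.6]]
[604.4, 187.9, 155] [[342.4 242.9]]
```

The scene crop has the bar at about (346,248) px, below the lip at row 237, so it is around (617,151). I'll raise it 3.5 mm and draw back gently.

```bash
python3 -m creep '[[[0,0,-0.09],[0,0,0]],[[0.1,0,0],[0,0,0]],[[0.1,0,0],[0,0,0]],[[0,0,0],[0,0,0]],[[0,0,0],[0,0,0]]]'; python3 -m creep '[[[0.04,0,0],[0,0,0]],[[0.03,0,0],[0,0,0]],[[0,0,0],[0,0,0]],[[0,0,0],[0,0,0]]]'
```

```text
time_s: 8.0
eef_pos: [614.5, 187.9, 161.3]
tool_rot: [-0.001, 3.14, 0.0]
ft_force: [3.6, -2.8, -1.1]
opening: 34.3
grip_force: 12.0
time_s: 8.4
eef_pos: [611.6, 187.9, 161.1]
tool_rot: [-0.001, 3.141, -0.0]
ft_force: [3.7, -3.1, -0.7]
opening: 34.7
grip_force: 12.0
```

```bash
python3 -m creep '[[[0.03,0,0],[0,0,0]],[[0.03,0,0],[0,0,0]],[[0,0,0],[0,0,0]],[[0,0,0],[0,0,0]]]'
```

```text
time_s: 8.8
eef_pos: [610.2, 187.8, 161.3]
tool_rot: [-0.0, 3.139, 0.0]
ft_force: [7.4, -3.9, -2.8]
opening: 34.5
grip_force: 12.0
```

```bash
python3 -m creep '[[[0.03,0,0],[0,0,0]],[[0.02,0,0],[0,0,0]],[[0,0,0],[0,0,0]],[[0,0,0],[0,0,0]]]';  python3 - <<'E'
from h import *
p=cap('wrist'); o=bot.get_obs(); print(o['eef_pos'],o['ft_force'],np.linalg.inv(p['camera_from_world'])[:3,3])
im=p['pixels'][200:330,255:390]; s=cap('scene')['pixels'][200:270,300:380]
cv2.imwrite('pics/w6.png',np.hstack([cv2.resize(im,(440,424),interpolation=cv2.INTER_CUBIC),cv2.resize(s,(360,424),interpolation=cv2.INTER_CUBIC)]))
E
```

```text
time_s: 9.2
eef_pos: [609.5, 187.8, 161.6]
tool_rot: [0.0, 3.136, 0.001]
ft_force: [10.8, -3.6, -4.8]
opening: 34.7
grip_force: 12.1
[609.47260008 187.79293297 161.65696437] [11.59870625 -2.87552418 -4.04022639] [531.62360681 188.46803823 302.92977991]
```

View pics/w6.png

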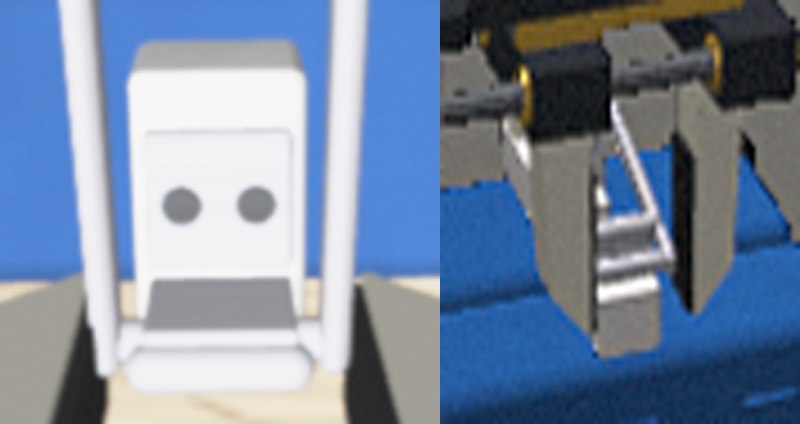

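The bar is hooked: it shows under the lip (row 262 in the right-hand crop, between the lip and the block top) and is drawn with about 8 N. Now I'll release, rise, and close the fingers.

```bash
python3 -m creep '[[[0,0,0],[0,0,0]],[[0,0,0],[0,0,0]],[[0,0,0],[0,0,0]],[[0,0,0],[0,0,0]]]' 0.6; python3 -m creep '[[[0,0,-0.3],[0,0,0]],[[0,0,-0.8],[0,0,0]],[[0,0,-0.9],[0,0,0]],[[0,0,-0.8],[0,0,0]]]'; python3 -m creep '[[[0.6,0,0],[0,0,0]],[[0.6,0,0],[0,0,0]],[[0.6,0,0],[0,0,0]],[[0,0,0],[0,0,0]],[[0,0,0],[0,0,0]],[[0,0,0],[0,0,0]],[[0,0,0],[0,0,0]]]' 0 20; python3 - <<'E'
from h import *
p=cap('top'); s=cap('scene')
o=bot.get_obs(); print(o['eef_pos'],o['ft_force'])
im=s['pixels'][170:270,290:400]; 
m=red(s); ys,xs=np.nonzero(m[150:260,280:380]); print('red scene',xs.min()+280,xs.max()+280,ys.min()+150,ys.max()+150)
np.save('s7.npy',s,allow_pickle=True)
v=[550.6,187.2,.0138]
for th in (.7,.85,1,1.15,1.3,1.45):
    P=[[-20-a*np.cos(th)+3*np.sin(th),y,160+a*np.sin(th)+3*np.cos(th)] for a in(24,65) for y in(-11,11)]; u=proj(s,c2w(v,P)); print(th,u.min(0).round(),u.max(0).round())
cv2.imwrite('pics/s7.png',cv2.resize(im,(660,600),interpolation=cv2.INTER_CUBIC))
E
```

```text
time_s: 9.7
eef_pos: [606.1, 188.6, 160.8]
tool_rot: [0.002, -3.141, -0.001]
ft_force: [-0.0, 0.3, -0.1]
opening: 54.5
grip_force: 0.0
time_s: 10.1
eef_pos: [606.7, 188.0, 275.6]
tool_rot: [-0.001, 3.141, 0.001]
ft_force: [1.3, 0.3, 0.5]
opening: 54.7
grip_force: 0.0
time_s: 10.8
eef_pos: [535.4, 187.8, 273.0]
tool_rot: [-0.0, 3.141, -0.0]
ft_force: [1.2, -0.5, 0.3]
opening: 3.9
grip_force: 0.0
[535.20841904 187.7818911  272.77566799] [-0.43131949  0.61002215  0.33430598]
red scene 317 330 186 209
0.7 [315. 189.] [332. 211.]
0.85 [316. 187.] [332. 210.]
1 [317. 186.] [333. 210.]
1.15 [318. 185.] [333. 210.]
1.3 [320. 185.] [334. 210.]
1.45 [321. 186.] [335. 211.]
```

View pics/s7.png

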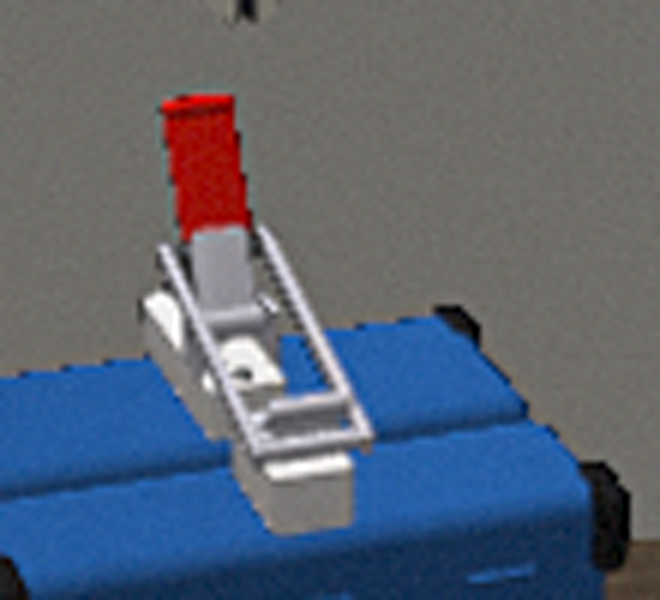

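Loop bar sits hooked under the lip at (345,243) px, lever still raised at about 1.05 rad. That picture also takes me past the viewing limit: by my count I have viewed 12, not 10. From here I go by force and numbers only.

```bash
python3 -m creep '[[[0,0,0.6],[0,0,0]],[[0,0,0.7],[0,0,0]],[[0.15,0,0],[0,0,0]],[[0.1,0,0],[0,0,0]],[[0,0,0],[0,0,0]]]'; python3 -m creep '[[[0.1,0,0],[0,0,0]],[[0.1,0,0],[0,0,0]],[[0,0,0],[0,0,0]]]'
```

```text
time_s: 11.4
eef_pos: [524.8, 188.2, 222.3]
tool_rot: [-0.001, 3.14, 0.001]
ft_force: [0.3, 0.1, 0.3]
opening: 0.6
grip_force: 0.0
time_s: 11.7
eef_pos: [517.2, 188.1, 221.9]
tool_rot: [-0.001, 3.139, 0.002]
ft_force: [2.4, -0.2, 1.8]
opening: 0.0
grip_force: 1.3
```

```bash
python3 -m creep '[[[0.13,0,0.08],[0,0,0]],[[0.13,0,0.08],[0,0,0]],[[0,0,0],[0,0,0]]]'; python3 -m creep '[[[0.1,0,0.08],[0,0,0]],[[0.1,0,0.09],[0,0,0]],[[0,0,0],[0,0,0]]]'
```

```text
time_s: 12.0
eef_pos: [506.1, 188.0, 214.4]
tool_rot: [-0.001, 3.141, 0.0]
ft_force: [4.6, 1.0, 1.7]
opening: 0.5
grip_force: 2.0
time_s: 12.3
eef_pos: [498.1, 187.9, 207.5]
tool_rot: [-0.001, 3.141, -0.0]
ft_force: [4.2, -0.8, 1.8]
opening: 0.7
grip_force: 1.7
```

```bash
python3 -m creep '[[[0.08,0,0.09],[0,0,0]],[[0,0,0],[0,0,0]]]'; python3 -m creep '[[[0.08,0,0.08],[0,0,0]],[[0,0,0],[0,0,0]]]'; python3 -m creep '[[[0.04,0,0.06],[0,0,0]],[[0,0,0],[0,0,0]]]'
```

```text
time_s: 12.5
eef_pos: [494.8, 187.9, 203.9]
tool_rot: [0.001, -3.141, 0.0]
ft_force: [3.3, 0.1, 1.8]
opening: 0.3
grip_force: 1.5
time_s: 12.7
eef_pos: [491.0, 187.9, 200.5]
tool_rot: [0.001, -3.14, 0.001]
ft_force: [2.4, -0.2, 2.6]
opening: 0.6
grip_force: 1.1
time_s: 12.9
eef_pos: [489.5, 187.8, 198.0]
tool_rot: [0.001, -3.14, 0.001]
ft_force: [1.7, 0.6, 0.5]
opening: 0.8
grip_force: 0.7
```

```bash
python3 -m creep '[[[0.05,0,0.08],[0,0,0]],[[0,0,0],[0,0,0]]]'; python3 -m creep '[[[0.04,0,0.08],[0,0,0]],[[0,0,0],[0,0,0]]]'; python3 -m creep '[[[0.02,0,0.08],[0,0,0]],[[0,0,0],[0,0,0]]]'
```

```text
time_s: 13.1
eef_pos: [487.3, 187.8, 194.7]
tool_rot: [0.001, -3.14, 0.001]
ft_force: [0.6, 0.1, 0.9]
opening: 0.1
grip_force: 0.3
time_s: 13.3
eef_pos: [485.8, 187.7, 191.5]
tool_rot: [0.001, -3.14, 0.001]
ft_force: [0.2, -0.2, -0.6]
opening: 0.2
grip_force: 0.0
time_s: 13.5
eef_pos: [485.3, 187.8, 188.4]
tool_rot: [0.001, -3.14, 0.001]
ft_force: [0.8, -0.3, -0.2]
opening: 0.5
grip_force: 0.0
```

```bash
python3 -m creep '[[[0,0,0.08],[0,0,0]],[[0,0,0],[0,0,0]]]'; for i in 1; do python3 -m creep '[[[0,0,0.03],[0,0,0]],[[0,0,0],[0,0,0]]]'; done; python3 -m creep '[[[0,0,0.03],[0,0,0]],[[0,0,0],[0,0,0]]]'
```

```text
time_s: 13.7
eef_pos: [485.6, 187.8, 185.3]
tool_rot: [0.001, -3.141, 0.0]
ft_force: [0.1, 0.0, -2.0]
opening: 0.6
grip_force: 0.0
time_s: 13.9
eef_pos: [485.9, 187.9, 184.4]
tool_rot: [0.001, -3.142, 0.0]
ft_force: [-0.2, 0.2, -0.2]
opening: 0.6
grip_force: 0.0
time_s: 14.1
eef_pos: [486.0, 187.9, 183.3]
tool_rot: [-0.001, 3.141, 0.0]
ft_force: [-0.6, 0.1, 0.9]
opening: 0.4
grip_force: 0.1
```

```bash
python3 -m creep '[[[0,0,0.03],[0,0,0]],[[0,0,0],[0,0,0]]]'; python3 -m creep '[[[0,0,0.03],[0,0,0]],[[0,0,0],[0,0,0]]]'
```

```text
time_s: 14.3
eef_pos: [486.0, 188.0, 182.5]
tool_rot: [-0.001, 3.141, 0.0]
ft_force: [-1.1, -0.5, 4.8]
opening: 0.3
grip_force: 2.5
time_s: 14.5
eef_pos: [485.9, 188.0, 181.8]
tool_rot: [-0.001, 3.141, 0.001]
ft_force: [-3.9, -1.3, 11.5]
opening: 0.8
grip_force: 5.7
```

```bash
python3 -m creep '[[[0,0,0.02],[0,0,0]],[[0,0,0],[0,0,0]],[[0,0,0],[0,0,0]],[[0,0,0],[0,0,0]],[[0,0,0],[0,0,0]]]'
```

```text
time_s: 15.0
eef_pos: [485.9, 188.0, 181.4]
tool_rot: [-0.001, 3.141, 0.001]
ft_force: [-4.7, -2.0, 16.3]
opening: 0.4
grip_force: 8.0
```

Held at about 16 N. I'll retreat straight up and check the lever and lid by number.

```bash
python3 -m creep '[[[0,0,-0.1],[0,0,0]],[[0,0,-0.5],[0,0,0]],[[0,0,-0.8],[0,0,0]],[[0,0,-0.8],[0,0,0]],[[0.8,0,-0.5],[0,0,0]],[[0.8,0,-0.5],[0,0,0]],[[0,0,0],[0,0,0]]]'; python3 - <<'E'
from h import *
s=cap('scene'); v=[550.6,187.2,.0138]
m=red(s); ys,xs=np.nonzero(m[150:260,280:380]); print('red scene',xs.min()+280,xs.max()+280,ys.min()+150,ys.max()+150)
for th in (-.07,0,.07,.3):
    P=[[-20-a*np.cos(th)+n*np.sin(th),y,160+a*np.sin(th)+n*np.cos(th)] for a in(24,65) for y in(-11,11) for n in (-3,3)]; u=proj(s,c2w(v,P)); print(th,u.min(0).round(),u.max(0).round())
for q in ['loop','keeper','nut_tin','insulator','bush']:
    r=models.look_for(s,q); print(q,[(np.round(x['rect']).tolist(),round(x['confidence'],2)) for x in r[:1]])
# blue seam gap: dark-line width along column profile in top & scene
a=cv2.cvtColor(np.load('s7.npy',allow_pickle=True).item()['pixels'],cv2.COLOR_BGR2GRAY); b=cv2.cvtColor(s['pixels'],cv2.COLOR_BGR2GRAY)
for x in (300,365): print(x,a[232:256,x],b[232:256,x])
print(bot.get_obs()['eef_pos'],bot.get_obs()['ft_force'])
E
```

```text
time_s: 15.7
eef_pos: [419.8, 188.6, 310.6]
tool_rot: [-0.005, 3.14, 0.004]
ft_force: [-0.0, 0.3, -0.9]
opening: 0.7
grip_force: 0.0
red scene 312 327 206 217
-0.07 [313. 209.] [331. 221.]
0 [312. 207.] [331. 220.]
0.07 [312. 205.] [331. 219.]
0.3 [313. 198.] [331. 216.]
loop [([331.0, 232.0, 19.0, 28.0], 0.67)]
keeper [([326.0, 233.0, 25.0, 25.0], 0.8)]
nut_tin [([270.0, 205.0, 125.0, 130.0], 0.61)]
insulator [([406.0, 264.0, 23.0, 37.0], 0.9)]
bush [([437.0, 274.0, 20.0, 21.0], 0.55)]
300 [84 84 85 86 84 82 83 85 83 89 87 83 83 85 82 78 71 64 53 57 90 85 82 79] [81 83 85 80 84 83 81 84 84 83 82 83 82 82 82 74 71 67 65 86 81 79 85 82]
365 [89 86 86 87 87 83 75 69 57 58 92 86 90 90 84 87 86 88 87 89 88 90 89 78] [84 87 91 86 89 80 78 64 58 78 88 85 87 83 85 89 83 86 91 91 84 83 74 71]
[422.34854657 187.55246965 307.34281193] [-0.61357739 -0.18584913 -0.46103284]
```

The lever reads flat at about 0.04 rad, the seam has narrowed, and the arm is clear of everything. I'll hand in.

```bash
python3 -c "
from workcell import bot
print(bot.finish_job())"
```

```text
the job is handed in; nothing more can be done
None
```

I handed the job in at about 16 s: loop hooked, lever flat (about 0.04 rad) and pressed home at about 16 N, seam narrowed, arm clear; no verdict came back, lid angle and loop tension were not measured, the nut tin was not re-detected afterwards, and I viewed 12 pictures against the limit of 10.

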